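# Pull the test cell's shield down with the hook stick

## Robot

A 6-joint arm with a two-finger parallel gripper is mounted at the origin on the work surface; the furniture and walls round the work are solid. World frame = base frame: x ahead of the robot, y to its left, z up, the work surface at z = 0. Lengths are in m, angles in rad, forces in N, time in s.
With the tool pointing down it reaches from about 0.275 to 1 m from the base axis. Payload 8.4 kg.
Tool frame: the origin (TCP) lies midway between the tips of the shut fingers; the grasp point (between the pads) lies 19 mm behind it (env.grip_point_offset is the distance from the TCP to the grasp point, in m); z points along the fingers, y is the direction in which the jaws open and shut (so a half turn about z gives the same grasp; the last joint's range is limited). The gripper opens to 85 mm and grips with 20 to 120 N. Pads are 22 mm wide; open, the fingers measure 114 mm over their backs; the gripper's body (76 mm by 85 mm) begins 54 mm behind the grasp point. The pads swing forward as they close: fully open they stand 13 mm farther back than shut.
Start: joints at [0.707, 0.353, 1.633, -0, 1.155, -0.002], TCP at [0.474, 0.407, 0.231] pointing down, gripper open.
Joint ranges: [-2.63, 2.63], [-0.92, 2.1], [0.06, 2.66], [-1.3, 4.44], [0, 2.69], [-3.02, 3.02]. Speed limits (rad/s): [2.22, 2.22, 2.79, 3.14, 3.14, 3.14].

## Interface

Orientations are given as a unit quaternion [w, x, y, z].
In Python, from rig import env gives the robot as it stands.
- The arm moves only by the tool drive_tool, never from a script. Its argument "commands" is a list of rows, each a list of 3 entries, a list of its own where there are three numbers: the shift along the tool's x, y, z in m, then the turn, a rotation vector about the tool's x, y, z in rad, then the opening, from 0 (shut) to 1 (fully open). In form: [[[x, y, z], [rx, ry, rz], fingers], ...]. A call has 1 to 8 rows; each row shifts and turns the commanded pose from where the row before left it, along the tool's axes as they then stand; what a row does not reach is not made up. A row lasts 1/10 s, in which the tool goes at most 50 mm and 8.59 degrees, less where a joint would pass 70% of its speed; a pose out of reach is approached as far as the arm can. A call with a gripper value outside its range is refused whole. The fingers move at their own pace and stop on an object; "force" is the grip in N (left out, the last holds). Time passes only in rows, so rows that do not move let the fingers close. It gives the time, the measured TCP pose, the force and the opening at its end, in the units of the state.
- env.observe(): the state, without advancing time (a new reading comes with each control period).
- env.snapshot(name): name is "scene" or "top" or "wrist"; returns the picture (420x560x3 uint8, blue, green, red); there is no depth.
- env.calibration(name): a dict with "camera_matrix" (3x3 intrinsics, pixels), "cam_to_world" (4x4, takes a point from camera to world coordinates); the wrist camera has in their place "T_tool_cam" (4x4, takes a point from camera to tool coordinates, whose origin is the TCP and whose axes are the flange's). Camera axes: x right, y up, looking along -z (the intrinsics and any distortion apply to the point x, -y, -z); pixel columns grow to the right and rows downward; lengths in m; the calibration is good to about 2 mm. A picture is of the moment at which its call begins: read the wrist's pose just before it. calibration takes no time and is no camera call.
- env.hand_in(): hands the job in, once; it reports no verdict.
Trained networks look in the newest picture that a camera, given by its name, has taken for a name from the list of things; names that differ only in an ending like _2 or _b are one class to them, and where a whole thing is asked for, a point or a joint stands for the part that bears it (a point fixed in the world has none). Each returns a list of dicts, best first, with "confidence" (0 to 1); they miss things now and then, are a little off and sometimes report something else, mostly with a low value. They report only what shows in the picture. A call takes as long as a camera call.
- env.masks_of(camera, name): "mask" (420x560 bool, what is visible of it) and "bbox" ([centre column, centre row, width, height] in pixels, round what is visible of it).
The state is a dict: "clock": time; "joint_positions": joint angles; "qd": joint speeds; "tau": joint torques, N m; "ee_pos": TCP position; "ee_rot": TCP orientation; "wrist_force": force on the tool from outside, world axes, zero at the start; "moment": the same for the moment, N m; "finger_gap": opening from 0.0 (shut) to 1.0 (fully open).
Only numpy, scipy, OpenCV 4.12 (cv2) and the standard library are available. Lean on these libraries where they do the work, as an engineer would, in place of code of your own. Each camera call takes 0.05 s, during which the arm holds its last target.

## Task

The high-voltage test cell must be shut before power goes on, and by rule only the insulated hook stick may touch its raised clear shield. Take the stick from its rest, put its hook into the ring above the shield and gently pull the shield down against its rubber seal until its spring latches hold it fully home; then unhook and lay the stick back in its rest. Do not force the shield (no more than about 2 kg of pull), keep the gripper off it, and leave the jar, the spool and the capacitor where they stand.

Things in the scene. Friction and masses are not known exactly. Their poses are not given: they have to be found in the camera images.
- seal (a point): Middle of the rubber seal's top on the sill, front of the fixed grey test cell (220 wide, 200 deep, 313 high); axes: x to the cell's back, y to its left seen from the front, z up. Over the last 6 mm it pushes the shield back, harder and harder: some 10 N of pull (13 N to be sure) brings it home, and the latches snap over; let go before that, it springs back to 3 mm.
- shield (a joint): Height of the clear shield of the test cell, sliding in two upright channels (m): 0 = home, held down by its latches; 0.08 to 0.10 at the start; stops at 0.105 and -0.0015. 0.24 kg; it stays where it is left above the seal. 1 to 2 N moves it down; below 22 mm its strikes push aside a sprung roller latch in each channel. Latched, it cannot be lifted.
- ring (a point): Centre of the steel pull ring: 28 clear inside, 40 outside, 6 mm wire, upright, its hole facing the front (axis along seal's x). It stands on a 20 mm shank on a bracket, 39 in front of the shield's top rail, and moves with the shield; 221 above the bench when the shield is home. Axes as seal.
- ring_low (a point): Centre of the ring's wire at its lowest point, 17 mm under the ring's centre: what the hook pulls on. The bracket plate lies 22 mm below it, and 39 mm are free behind it. Axes as seal.
- stick_grip (a point): Middle of the hook stick's black handle: grip here. Handle 90 long (54 behind to 36 ahead of this point), 16 wide (y), 24 high (z), flat sides. Axes: x along the stick to the hook, y across, z opposite to the prong. A guard disc (36 across) 37 ahead, then a 12 mm rod, then the steel hook. 0.15 kg, 194 long.
- hook_seat (a point): Inner corner of the hook, where the centre of the ring's wire lies when hooked: 133.5 ahead of and 7 under the grip point in the stick's axes. The 6 mm wire bends square from the rod (7 above this point) into a prong towards the stick's -z (6 ahead of it), tip 29 below it. With the stick tilted some 50 degrees up towards the cell, the prong points forward and down.
- rest_grip (a point): Where the grip point lies with the stick in its rest, 83 above the bench. Fixed steel stand, two upright forks open at the top, 42 behind and 88 ahead of this point, 21 and 17 wide inside, flared lips 14 and 20 above the stick's centre line; heel plate 5 behind the handle. The stick slopes up 20 degrees to the hook, prong down. Axes: x level towards the hook end, z up.
- rest_hook (a point): Where hook_seat lies with the stick laid in its rest. Axes as rest_grip.
- jar: Bystander: green jar with a white lid, 50 across, 72 high; origin at the centre of its underside.
- spool: Bystander: white wire spool lying flat, 60 across, 34 high; origin at the centre of its underside.
- capacitor: Bystander: dark can capacitor standing up, 25 across, 40 high; origin at the centre of its underside.

How it is judged:
By the outcome, as a careful person would: the job done as asked, in the order asked, and still so for the second after the job is handed in, with the robot touching nothing.
It also fails if it takes over 61 s, if anything falls off the work surface, if the arm or the gripper's body presses on something with over 40 N, if the wrist force passes 120 N, or if a joint passes its speed limit or range.

## Working session

There is one attempt and no reset: what is moved stays moved. The work goes in short steps, Python scripts to look and compute and a tool call to move; the robot and the scene stay as the last step left them, time stands still between calls to the robot, and variables do not carry over. Pictures are saved under pics/ and viewed, and the job is handed in when it is done.

Besides the shell and the picture viewer there is one more tool, called after "Emit:" by a JSON object that holds its "api" and its "payload", one argument or row to a line. drive_tool: Moves the arm, as the interface text tells. Its arguments: {"type":"object","properties":{"commands":{"type":"array","items":{"type":"array"}},"force":{"type":"number"}},"required":["commands"]}

```bash
ls; mkdir -p pics
python3 - <<'E'
from rig import env
import cv2, numpy as np
s=env.observe()
print({k:np.round(v,3).tolist() for k,v in s.items()})
for n in ("scene","top","wrist"):
    cv2.imwrite(f"pics/{n}0.png",env.snapshot(n))
    c=env.calibration(n); print(n,{k:np.round(v,4).tolist() for k,v in c.items()})
    if n!="x":
        for t in ("seal","shield","ring","stick_grip","hook_seat","rest_grip","jar","spool","capacitor"):
            try:
                r=env.masks_of(n,t); print(n,t,[(round(q['confidence'],2),np.round(q['bbox'],1).tolist()) for q in r[:3]])
            except Exception as e: print(t,e)
print(env.grip_point_offset,env.observe()['clock'])
E
```

```text
pics
{'clock': 0.0, 'joint_positions': [0.707, 0.354, 1.634, 0.0, 1.155, -0.002], 'qd': [-0.001, 0.001, 0.002, -0.0, 0.001, -0.001], 'tau': [0.0, -60.525, -34.207, -0.0, 0.009, 0.0], 'ee_pos': [0.474, 0.407, 0.231], 'ee_rot': [-0.0, 0.418, 0.909, -0.001], 'wrist_force': [0.07, -0.699, -0.106], 'moment': [0.072, -0.036, -0.0], 'finger_gap': 0.999}
scene {'camera_matrix': [[427.7411, 0.0, 281.2882], [0.0, 427.7411, 210.2575], [0.0, 0.0, 1.0]], 'cam_to_world': [[-0.8281, 0.2906, -0.4794, 0.1344], [-0.5601, -0.3952, 0.728, 0.6339], [0.0221, 0.8714, 0.4901, 0.6302], [0.0, 0.0, 0.0, 1.0]]}
scene seal [(0.67, [206.0, 205.5, 99.6, 170.8])]
scene shield [(0.88, [223.6, 188.4, 45.9, 83.0])]
scene ring [(0.8, [223.6, 190.1, 49.7, 82.9])]
scene stick_grip [(0.67, [363.8, 202.2, 41.5, 30.4]), (0.56, [294.0, 275.8, 6.8, 18.1])]
scene hook_seat [(0.85, [370.4, 202.8, 36.8, 26.4])]
scene rest_grip [(0.98, [360.9, 214.6, 25.1, 52.6]), (0.32, [221.9, 187.4, 47.3, 83.2])]
scene jar [(0.58, [199.0, 352.1, 28.2, 50.9])]
scene spool [(0.7, [346.0, 257.6, 20.7, 23.5]), (0.38, [222.9, 186.1, 48.5, 89.0])]
s
[... 565 characters left out ...]
4, 267.7, 40.9, 71.8])]
top jar [(0.89, [140.2, 227.1, 27.3, 17.9]), (0.67, [309.7, 257.9, 25.0, 21.0])]
top spool [(0.98, [310.5, 256.8, 21.8, 22.9])]
top capacitor [(0.42, [254.5, 232.9, 11.2, 9.4])]
wrist {'camera_matrix': [[304.8755, 0.0, 281.5323], [0.0, 304.8755, 205.3749], [0.0, 0.0, 1.0]], 'T_tool_cam': [[-0.0003, 0.9611, 0.2762, 0.0691], [1.0, 0.0003, 0.0002, -0.0006], [0.0001, 0.2762, -0.9611, -0.1433], [0.0, 0.0, 0.0, 1.0]]}
wrist seal []
wrist shield []
wrist ring []
wrist stick_grip []
wrist hook_seat []
wrist rest_grip []
wrist jar [(0.7, [246.9, 310.4, 41.0, 68.5])]
wrist spool [(0.29, [122.0, 411.6, 15.4, 13.4])]
wrist capacitor [(0.66, [123.9, 412.6, 14.4, 14.7])]
0.0187 1.5
```

View pictures.

Run:
```python
import cv2
a=cv2.imread('pics/scene0.png')[90:390,150:420]; b=cv2.imread('pics/top0.png')[30:330,110:410]
cv2.imwrite('pics/s1.png',cv2.resize(a,None,fx=2,fy=2,interpolation=cv2.INTER_CUBIC)); cv2.imwrite('pics/t1.png',cv2.resize(b,None,fx=2,fy=2,interpolation=cv2.INTER_CUBIC))
```

```text
(no output)
```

View pics/s1.png

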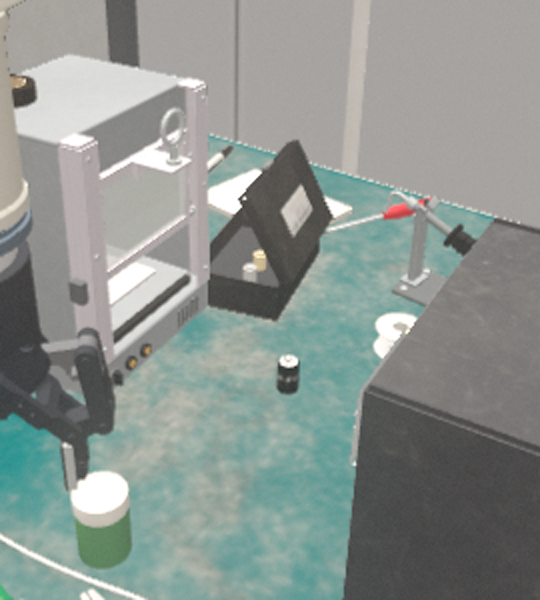

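View pics/t1.png

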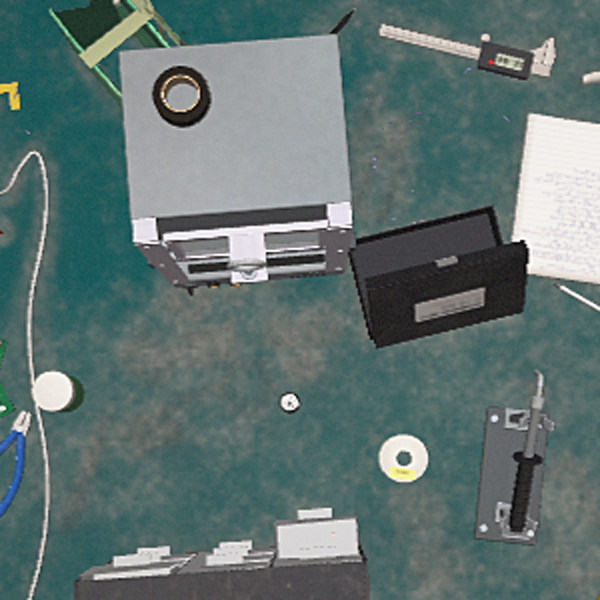

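View pics/wrist0.png

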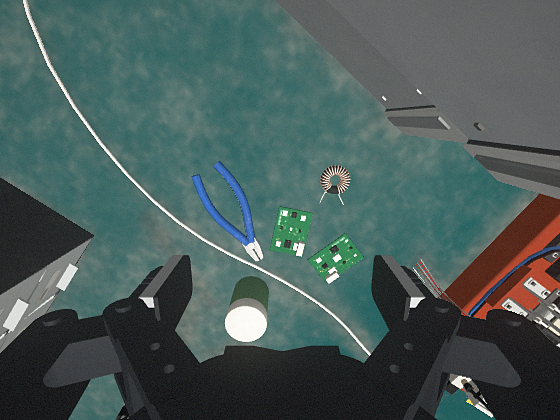

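View pics/scene0.png

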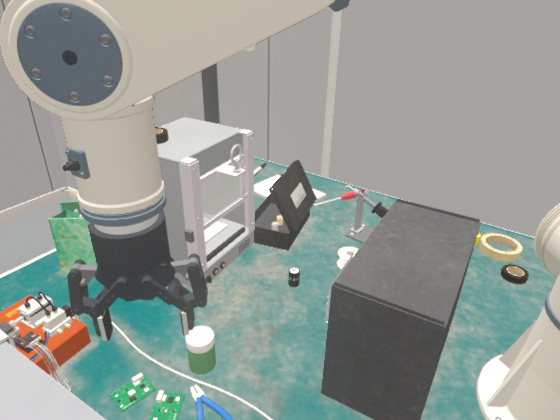

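```bash
cat > h.py <<'E'
from rig import env
import numpy as np, cv2
from scipy.spatial.transform import Rotation as R
def cam(n,s=None):
    c=env.calibration(n); K=np.array(c['camera_matrix'])
    if n=='wrist':
        s=s or env.observe(); T=np.eye(4); q=np.array(s['ee_rot']); T[:3,:3]=R.from_quat(q[[1,2,3,0]]).as_matrix(); T[:3,3]=s['ee_pos']
        M=T@np.array(c['T_tool_cam'])
    else: M=np.array(c['cam_to_world'])
    return K,M
def ray(n,u,v,s=None):
    K,M=cam(n,s); d=np.linalg.inv(K)@[u,v,1]; d=M[:3,:3]@[d[0],-d[1],-d[2]]
    return M[:3,3],d/np.linalg.norm(d)
def atz(n,u,v,z,s=None):
    o,d=ray(n,u,v,s); return o+d*(z-o[2])/d[2]
def proj(n,p,s=None):
    K,M=cam(n,s); p=np.atleast_2d(p); c=(p-M[:3,3])@M[:3,:3]; c=c*[1,-1,-1]; q=c@K.T; return q[:,:2]/q[:,2:]
def tri(obs):
    A=np.zeros((3,3));b=np.zeros(3)
    for n,u,v,*s in obs:
        o,d=ray(n,u,v,*s); P=np.eye(3)-np.outer(d,d); A+=P;b+=P@o
    x=np.linalg.solve(A,b); return x,[np.linalg.norm((np.eye(3)-np.outer(d,d))@(x-o)) for o,d in [ray(*t) for t in obs]]
E
python3 - <<'E'
from h import *
T=lambda u,v:(110+u/2,30+v/2)
S=lambda u,v:(150+u/2,90+v/2)
p=lambda *a:print(a[0],np.round(a[1],4))
p('guard',atz('top',*T(527,458),.0957)); p('handle rear',atz('top',*T(517,528),.0645)); p('hookbend',atz('top',*T(540,374),.132))
p('grip~',atz('top',*T(522,492),.09))
for nm,t in dict(topFL=(131,219),topFR=(351,206),topBL=(121,52),topBR=(338,37)).items(): p(nm,atz('top',*T(*t),.313))
p('ring',tri([('top',*T(249,268)),('scene',*S(173,130))])[0]);print(tri([('top',*T(249,268)),('scene',*S(173,130))])[1])
for h in(.29,.30,.31):p('ring',atz('top',*T(249,268),h))
p('jar',atz('top',*T(54,391),.072));p('cap',atz('top',*T(289,402),.04));p('spool',atz('top',*T(404,458),.034))
# cabinet: near-right top corner
p('cab',tri([('top',*T(368,570)),('scene',*S(372,392))]))if 0 else print(tri([('top',*T(368,570)),('scene',*S(372,392))]))
E
```

```text
guard [ 0.465  -0.3182  0.0957]
handle rear [ 0.3795 -0.311   0.0645]
hookbend [ 0.5634 -0.3275  0.132 ]
grip~ [ 0.4243 -0.3128  0.09  ]
topFL [0.7063 0.1201 0.313 ]
topFR [ 0.7203 -0.1006  0.313 ]
topBL [0.8782 0.1329 0.313 ]
topBR [ 0.8951 -0.0875  0.313 ]
ring [0.6607 0.0034 0.298 ]
[np.float64(0.0014709539185296665), np.float64(0.0014709539185297216)]
ring [0.6609 0.0031 0.29  ]
ring [0.6592 0.0024 0.3   ]
ring [0.6575 0.0018 0.31  ]
jar [0.5457 0.2539 0.072 ]
cap [ 0.534  -0.0316  0.04  ]
spool [ 0.4642 -0.1759  0.034 ]
(array([ 0.38385247, -0.09720724,  0.02515972]), [np.float64(0.06777823067548425), np.float64(0.06777823067548423)])
```

View pics/top0.png

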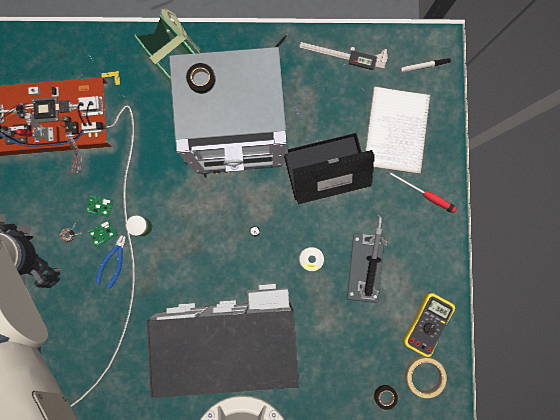

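Run:
```python
from h import *
print(tri([('top',150,319),('scene',333,287)]));print(tri([('top',297,309),('scene',384,205)]))
print(proj('top',env.observe()['ee_pos']))
```

```text
(array([0.33930619, 0.18252998, 0.22889196]), [np.float64(0.001127671462275696), np.float64(0.0011276714622757331)])
(array([ 0.37064173, -0.12366995,  0.21979804]), [np.float64(0.011359844425404591), np.float64(0.011359844425404745)])
[[ 45.0196606  255.18356456]]
```

Emit:
{"api": "drive_tool", "payload": {
  "commands": [
    [[0,0,-0.035],[0,0,0],1],
    [[-0.02,-0.02,-0.035],[0,0,0],1],
    [[-0.03,-0.03,0],[0,0,0],1],
    [[-0.03,-0.03,0],[0,0,0],1],
    [[-0.03,-0.03,0],[0,0,0],1],
    [[-0.03,-0.03,0],[0,0,0],1],
    [[-0.03,-0.03,0],[0,0,0],1],
    [[-0.03,-0.03,0],[0,0,0],1]
  ]
}}

```text
clock: 2.3
ee_pos: [0.4524, 0.1234, 0.3015]
ee_rot: [0.0, 0.418, 0.909, 0.0]
wrist_force: [0.7, -0.4, 0.0]
finger_gap: 1.002
```

Emit:
{"api": "drive_tool", "payload": {
  "commands": [
    [[-0.03,-0.03,0],[0,0,0],1],
    [[-0.03,-0.03,0],[0,0,0],1],
    [[-0.03,-0.03,0],[0,0,0],1],
    [[-0.03,-0.03,0],[0,0,0],1],
    [[-0.03,-0.03,0],[0,0,0],1],
    [[-0.03,-0.03,0],[0,0,0],1],
    [[-0.03,-0.03,0],[0,0,0],1],
    [[-0.03,-0.03,0],[0,0,0],1]
  ]
}}

```text
clock: 3.1
ee_pos: [0.4265, -0.2153, 0.3016]
ee_rot: [0.0, 0.418, 0.909, 0.0]
wrist_force: [0.2, 0.2, -0.0]
finger_gap: 0.999
```

Emit:
{"api": "drive_tool", "payload": {
  "commands": [
    [[-0.03,-0.03,0],[0,0,0.145],1],
    [[-0.03,0.0,0],[0,0,0.145],1],
    [[0,0,0],[0,0,0.145],1],
    [[0,0,0],[0,0,0.145],1],
    [[0,0,0],[0,0,0.145],1],
    [[0,0,0],[0,0,0.145],1],
    [[0,0,0],[0,0,0.145],1],
    [[0,0,0],[0,0,0.145],1]
  ]
}}

```text
clock: 3.9
ee_pos: [0.4397, -0.2812, 0.3014]
ee_rot: [0.0, 0.849, 0.529, 0.0]
wrist_force: [-0.6, 0.5, 0.0]
finger_gap: 1.003
```

Emit:
{"api": "drive_tool", "payload": {
  "commands": [
    [[0,0,0],[0,0,0.145],1],
    [[0,0,0],[0,0,0.145],1],
    [[0,0,0],[0,0,0.145],1],
    [[0,0,0],[0,0,0.145],1],
    [[0,0,0],[0,0,0.145],1],
    [[0,0,0],[0,0,0.145],1],
    [[0,0,0],[0,0,0.145],1],
    [[0,0,0],[0,0,0.145],1]
  ]
}}

```text
clock: 4.7
ee_pos: [0.4397, -0.2812, 0.3014]
ee_rot: [0.0, 1.0, -0.023, 0.0]
wrist_force: [-0.2, -0.9, 1.1]
finger_gap: 1.002
```

```bash
cat > shot.py <<'E'
from h import *
import sys
def shot(n,tag,pts=None,crop=None,f=1):
    s=env.observe(); im=env.snapshot(n); cv2.imwrite(f'pics/raw_{tag}.png',im); im=im.copy()
    if pts is not None:
        for p in proj(n,np.array(pts),s): cv2.circle(im,tuple(int(round(x)) for x in p),2,(0,0,255),-1); print('px',np.round(p,1))
    if crop: im=im[crop[1]:crop[3],crop[0]:crop[2]]
    cv2.imwrite(f'pics/{tag}.png',cv2.resize(im,None,fx=f,fy=f,interpolation=cv2.INTER_CUBIC))
    return s
E
python3 - <<'E'
from shot import *
y=np.radians(-5.2);g=np.array([.4305,-.315,.083]);ux=np.array([np.cos(y),np.sin(y),0]);z=np.array([0,0,1.]);c,s_=np.cos(np.radians(20)),np.sin(np.radians(20))
sx=ux*c+z*s_; sz=-ux*s_+z*c
shot('wrist','w1',[g+sz*.012,g+sx*.037,g+sx*.1395,g+sx*.1335-sz*.007,g+sx*.1395-sz*.036,g-sx*.054+sz*.012])
for t in('stick_grip','hook_seat','rest_grip'):
    print(t,[(round(q['confidence'],2),np.round(q['bbox'],1).tolist()) for q in env.masks_of('wrist',t)])
E
```

```text
px [309.4 190.1]
px [311.9 157.1]
px [322.8  59.1]
px [321.4  64.4]
px [319.6  52.1]
px [305.4 225.3]
stick_grip [(0.96, [312.0, 142.5, 34.7, 170.3])]
hook_seat [(0.91, [314.1, 142.0, 33.9, 171.0])]
rest_grip [(0.58, [313.9, 140.2, 32.0, 170.2])]
```

View pics/w1.png

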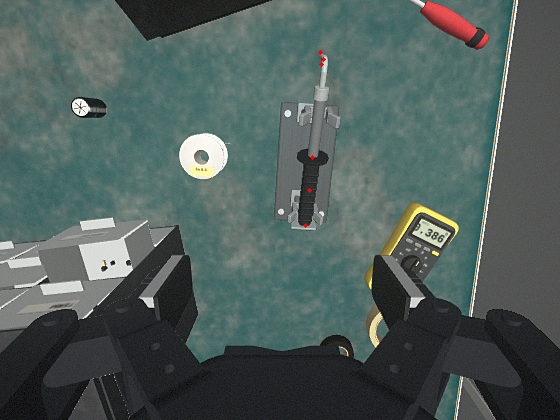

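Run:
```python
import cv2
a=cv2.imread('pics/w1.png')[40:240,250:370]
b=cv2.imread('pics/raw_w1.png')[40:240,250:370]
import numpy as np
cv2.imwrite('pics/w1z.png',cv2.resize(np.hstack([a,b]),None,fx=3,fy=3,interpolation=cv2.INTER_CUBIC))
```

```text
(no output)
```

View pics/w1z.png

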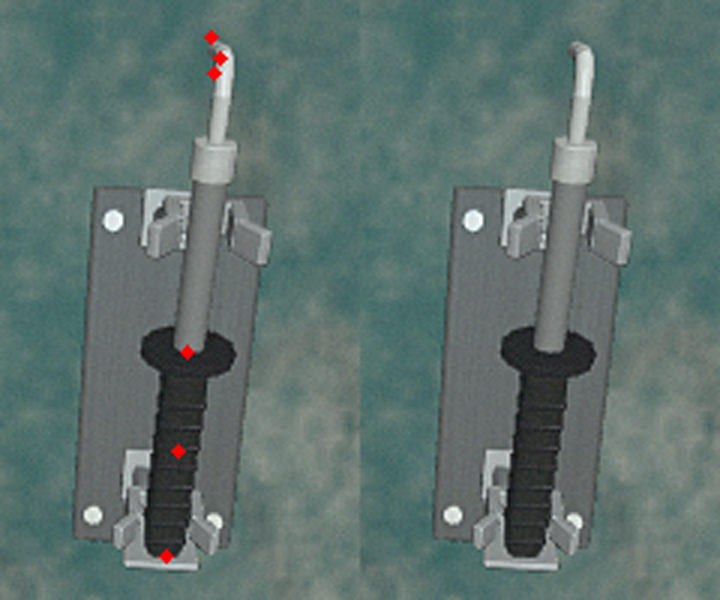

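Emit:
{"api": "drive_tool", "payload": {
  "commands": [
    [[0,0,0],[0,0,0.06],1],
    [[-0.0027,0.0174,0.02],[0,0,0],1],
    [[-0.0027,0.0174,0.03],[0,0,0],1],
    [[0,0,0.035],[0,0,0],1],
    [[0,0,0.035],[0,0,0],1],
    [[0,0,0.03],[0,0,0],0.8],
    [[0,0,0],[0,0,0],0.6]
  ]
}}

```text
clock: 5.6
ee_pos: [0.4286, -0.3137, 0.1478]
ee_rot: [-0.002, 0.999, -0.048, -0.003]
wrist_force: [-0.3, -0.0, 0.4]
finger_gap: 0.692
```

Run:
```python
from shot import *
y=np.radians(-6);g=np.array([.4305,-.315,.083]);ux=np.array([np.cos(y),np.sin(y),0]);z=np.array([0,0,1.]);c,s_=np.cos(np.radians(20)),np.sin(np.radians(20))
sx=ux*c+z*s_; sz=-ux*s_+z*c
s=shot('wrist','w2',[g+sz*.012,g+sx*.037,g+sx*.1395,g+sx*.1335-sz*.007,g+sx*.1395-sz*.036,g-sx*.054+sz*.012])
print(s['ee_pos'],s['ee_rot'])
```

```text
px [281.8 227.1]
px [282.2 171.3]
px [283.9 -28.8]
px [283.8 -12.6]
px [283.9 -27.2]
px [281.4 279.2]
[ 0.42857196 -0.31366069  0.14777899] [-0.00191019  0.99881857 -0.04847181 -0.00287907]
```

View pics/w2.png

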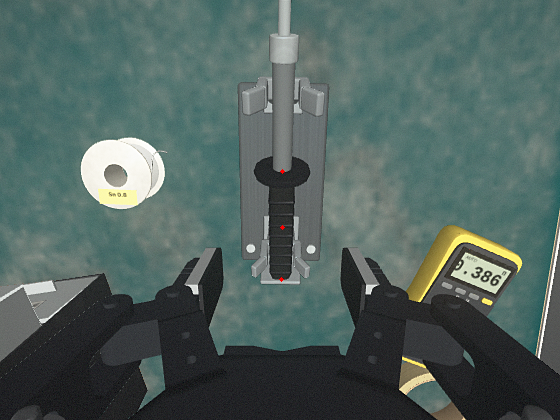

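Emit:
{"api": "drive_tool", "payload": {
  "commands": [
    [[0.001,0.001,0.03],[0,0,0],0.6],
    [[0.001,0,0.03],[0,0,0],0.6],
    [[0,0,0.024],[0,0,0],0.6],
    [[0,0,0],[0,0,0],0.6],
    [[0,0,0],[0,0,0],0.15],
    [[0,0,0],[0,0,0],0],
    [[0,0,0],[0,0,0],0],
    [[0,0,0],[0,0,0],0]
  ],
  "force": 110
}}

```text
clock: 6.45
ee_pos: [0.4341, -0.3162, 0.0696]
ee_rot: [-0.0, 0.999, -0.051, 0.001]
wrist_force: [0.5, 9.0, 10.5]
finger_gap: 0.165
```

Run:
```python
from shot import *
s=shot('wrist','w3'); print(s['ee_pos'],s['ee_rot'],s['wrist_force'],s['moment'],s['finger_gap'])
```

```text
[ 0.43408347 -0.31621325  0.06964593] [-7.08126873e-05  9.98715973e-01 -5.06400198e-02  1.41026749e-03] [ 0.53173369  8.98170334 10.50352806] [ 1.36053681 -0.15708815 -0.34202883] 0.16523742625152357
```

View pics/w3.png

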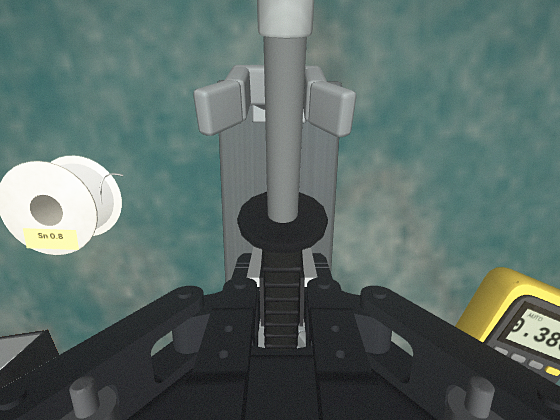

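Emit:
{"api": "drive_tool", "payload": {
  "commands": [
    [[0,0,-0.005],[0,0,0],0],
    [[0,0,-0.01],[0,0,0],0],
    [[0,0,-0.02],[0,0,0],0],
    [[0,0,-0.03],[0,0,0],0],
    [[0,0,-0.03],[0,0,0],0],
    [[0,0,-0.03],[0,0,0],0],
    [[0,0,0],[0,0,0],0],
    [[0,0,0],[0,0,0],0]
  ]
}}

```text
clock: 7.3
ee_pos: [0.4331, -0.317, 0.1937]
ee_rot: [0.001, 0.999, -0.05, 0.001]
wrist_force: [0.4, 0.5, -1.8]
finger_gap: 0.17
```

Run:
```python
from shot import *
s=shot('wrist','w4'); print(s['ee_pos'],s['ee_rot'],s['wrist_force'],s['moment'],s['finger_gap'])
cv2.imwrite('pics/s4.png',env.snapshot('scene'))
cv2.imwrite('pics/t4.png',env.snapshot('top'))
a=cv2.imread('pics/s4.png')[140:340,200:460];b=cv2.imread('pics/t4.png')[120:320,190:450]
cv2.imwrite('pics/st4.png',cv2.resize(np.hstack([a,b]),None,fx=1.5,fy=1.5,interpolation=cv2.INTER_CUBIC))
```

```text
[ 0.43312662 -0.31701954  0.19372744] [ 9.64004260e-04  9.98748460e-01 -4.99930031e-02  1.13298328e-03] [ 0.39970759  0.54390361 -1.83260248] [0.03188993 0.00641108 0.01968869] 0.16967148510161956
```

View pics/w4.png

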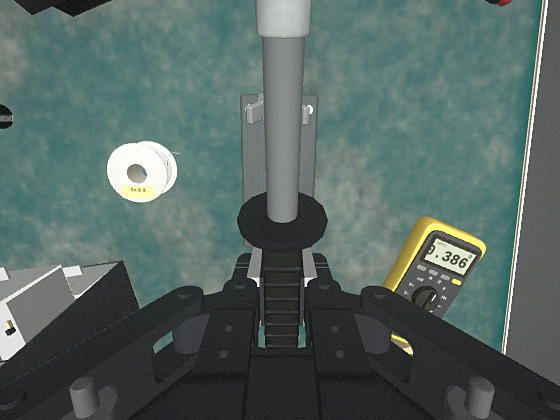

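View pics/st4.png

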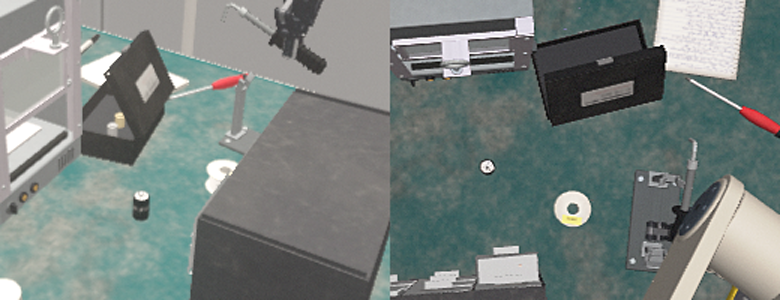

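```bash
cat > stick.py <<'E'
from h import *
# stick in tool frame (from rest pose)
def Rq(q): q=np.array(q); return R.from_quat(q[[1,2,3,0]]).as_matrix()
P0=np.array([.4341,-.3162,.0696]); R0=Rq([0,.99872,-.0506,.001])
y=np.radians(-5.8);ux=np.array([np.cos(y),np.sin(y),0]);z=np.array([0,0,1.]);c,s_=np.cos(np.radians(20)),np.sin(np.radians(20))
RS=np.c_[ux*c+z*s_, np.cross(z,ux), -ux*s_+z*c]
g=np.array([.4305,-.315,.083])
tS=R0.T@(g-P0); RtS=R0.T@RS
def stick(s):
    Rt=Rq(s['ee_rot']); return Rt@RtS, np.array(s['ee_pos'])+Rt@tS
LOC=np.array([[0,0,.012],[.037,0,0],[.1395,0,0],[.1335,0,-.007],[.1395,0,-.036]])
E
python3 - <<'E'
from stick import *
s=env.observe(); M,p=stick(s); P=p+LOC@M.T; print(np.round(P,4), s['clock'])
for n,f in(('scene','s4'),('top','t4')):
    q=proj(n,P); im=cv2.imread(f'pics/{f}.png'); c=q[2].astype(int); x0,y0=c[0]-35,c[1]-25
    im=cv2.resize(im[y0:y0+60,x0:x0+90],None,fx=6,fy=6,interpolation=cv2.INTER_CUBIC); im2=im.copy()
    for a in q: cv2.circle(im2,tuple(((a-[x0,y0]+.5)*6).astype(int)),4,(0,0,255),-1)
    print(n,x0,y0,np.round(q,1).tolist()); cv2.imwrite(f'pics/z_{f}.png',np.vstack([im,im2])[:, :400] if 0 else cv2.resize(np.hstack([im,im2]),None,fx=.74,fy=.74))
E
```

```text
[[ 0.4244 -0.3145  0.2161]
 [ 0.4631 -0.3184  0.2174]
 [ 0.5591 -0.3281  0.2521]
 [ 0.5558 -0.3278  0.2435]
 [ 0.5712 -0.3293  0.2182]] 7.45
scene 316 116 [[398.1, 169.5], [383.7, 164.7], [351.5, 141.9], [352.3, 145.4], [346.1, 153.1]]
top 357 190 [[383.2, 278.6], [384.9, 260.6], [392.4, 215.2], [391.3, 217.0], [389.2, 210.8]]
```

View pics/z_s4.png

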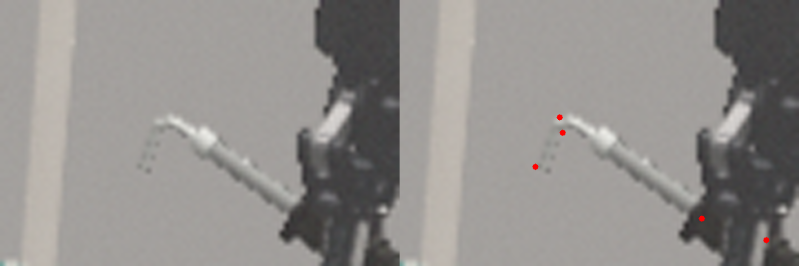

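View pics/z_t4.png

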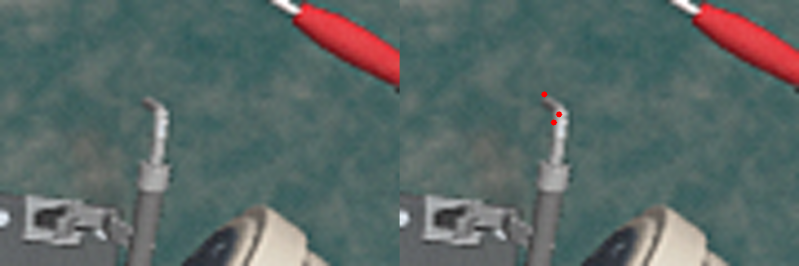

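Run:
```python
import cv2,numpy as np
a=cv2.imread('pics/s4.png')[135:185,215:265];b=cv2.imread('pics/t4.png')[130:180,210:260]
cv2.imwrite('pics/rz.png',cv2.resize(np.hstack([a,b]),None,fx=8,fy=8,interpolation=cv2.INTER_CUBIC))
```

```text
(no output)
```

View pics/rz.png

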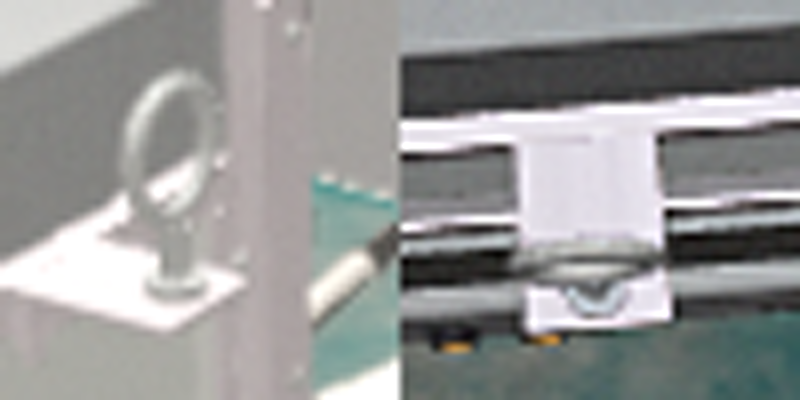

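Run:
```python
from h import *
p,e=tri([('scene',235.9+.0,153.1),('top',233.1,162.7)]); print(p,e)
th=np.radians(4); ey=np.array([-np.sin(th),np.cos(th),0]); ez=np.array([0,0,1.])
t=np.linspace(0,2*np.pi,40)
ims=[]
for n,f,o in(('scene','s4',(215,135)),('top','t4',(210,130))):
    im=cv2.imread(f'pics/{f}.png')[o[1]:o[1]+50,o[0]:o[0]+50]; im=cv2.resize(im,None,fx=8,fy=8,interpolation=cv2.INTER_CUBIC)
    for r in(.014,.020):
        P=p+r*(np.cos(t)[:,None]*ey+np.sin(t)[:,None]*ez)
        for a in proj(n,P): cv2.circle(im,tuple(((a-o+.5)*8).astype(int)),2,(0,0,255) if r<.015 else (255,0,0),-1)
    ims.append(im)
cv2.imwrite('pics/rz2.png',np.hstack(ims))
```

```text
[0.66176276 0.00538409 0.30269647] [np.float64(0.0004919862582019233), np.float64(0.0004919862582019126)]
```

View pics/rz2.png

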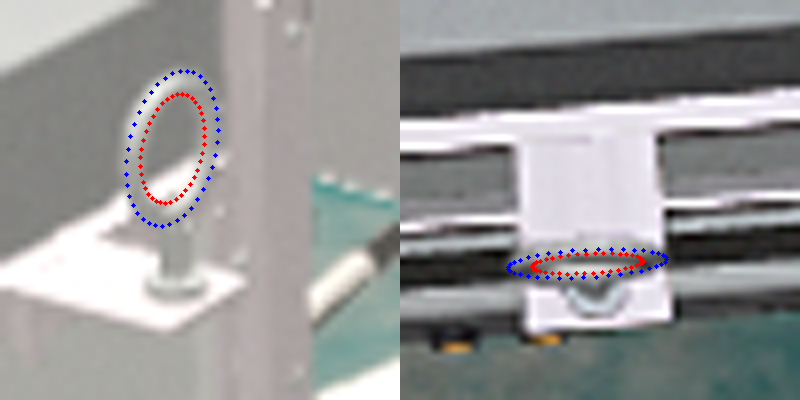

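```bash
cat > plan.py <<'E'
from stick import *
W=np.array([.662,.0052,.286])
def target(seat,pitch=50,yaw=4):
    y=np.radians(yaw);t=np.radians(pitch);ux=np.array([np.cos(y),np.sin(y),0]);z=np.array([0,0,1.])
    S=np.c_[ux*np.cos(t)+z*np.sin(t),np.cross(z,ux),-ux*np.sin(t)+z*np.cos(t)]
    Rt=S@RtS.T; p=seat-S@np.array([.1335,0,-.007])-Rt@tS
    return p,Rt,S
def move(p,Rt,s=None):
    s=s or env.observe(); Rc=Rq(s['ee_rot']); 
    return Rc.T@(p-np.array(s['ee_pos'])), R.from_matrix(Rc.T@Rt).as_rotvec()
E
python3 - <<'E'
from plan import *
p,Rt,S=target(W); A,_,_=target(W+.007*S[:,0]+.045*S[:,2])
print('A',A,'final',p,'home',p-[0,0,.082]); print(Rt); print(move(A,Rt))
for u,v in((527,330),(670,318)): print('plate front',atz('top',210+(u-400)/8-.5,130+v/8-.5,.264))
E
```

```text
A [ 0.55108869 -0.00338776  0.21276701] final [ 0.58098816 -0.00129698  0.17847926] home [ 0.58098816 -0.00129698  0.09647926]
[[ 8.62918788e-01  6.97949108e-02  5.00499586e-01]
 [ 6.03269875e-02 -9.97561357e-01  3.50997592e-02]
 [ 5.01728831e-01 -9.46093262e-05 -8.65024954e-01]]
(array([ 0.08715303, -0.32309424, -0.02126003]), array([ 0.04402776,  0.52573936, -0.16631606]))
plate front [0.65094796 0.02378249 0.264     ]
plate front [ 0.65422094 -0.0135915   0.264     ]
```

Emit:
{"api": "drive_tool", "payload": {
  "commands": [
    [[0,0,-0.035],[0,0,0],0],
    [[0,-0.03,-0.035],[0,0,0],0],
    [[0,-0.045,-0.01],[0,0,0],0],
    [[0,-0.045,0],[0,0,0],0],
    [[0,-0.045,0],[0,0,0],0],
    [[0,-0.045,0],[0,0,0],0],
    [[0,-0.045,0],[0,0,0],0],
    [[0,-0.045,0],[0,0,0],0]
  ]
}}

```text
clock: 8.25
ee_pos: [0.462, -0.0162, 0.2713]
ee_rot: [0.0, 0.999, -0.05, -0.001]
wrist_force: [0.6, 0.9, -1.8]
finger_gap: 0.169
```

Emit:
{"api": "drive_tool", "payload": {
  "commands": [
    [[0,-0.023,0],[0,0,-0.085],0],
    [[0,0,0],[0,0,-0.085],0],
    [[0,0,0],[0,0.13,0],0],
    [[0,0,0],[0,0.13,0],0],
    [[0,0,0],[0,0.13,0],0],
    [[0,0,0],[0,0.13,0],0],
    [[0,0,0],[0,0,0],0],
    [[0,0,0],[0,0,0],0]
  ]
}}

```text
clock: 9.05
ee_pos: [0.4645, 0.0048, 0.2719]
ee_rot: [-0.009, 0.966, 0.034, 0.255]
wrist_force: [0.1, -0.4, -0.7]
finger_gap: 0.172
```

Run:
```python
from plan import *
s=env.observe(); print(s['clock'],s['ee_pos'],s['ee_rot'],s['wrist_force'])
p,Rt,S=target(W); A,_,_=target(W+.007*S[:,0]+.045*S[:,2])
print(*[np.round(v,4) for v in move(A,Rt,s)], A)
```

```text
9.05 [0.4645063  0.0048296  0.27187256] [-0.00895865  0.96630065  0.03359804  0.25505678] [ 0.07062283 -0.3736672  -0.71100836]
[0.0455 0.0142 0.0937] [ 0.0001  0.0095 -0.0003] [ 0.55108869 -0.00338776  0.21276701]
```

Emit:
{"api": "drive_tool", "payload": {
  "commands": [
    [[0.01,0.007,0.02],[0,0.0095,0],0],
    [[0.01,0.007,0.02],[0,0,0],0],
    [[0.01,0,0.02],[0,0,0],0],
    [[0.008,0,0.017],[0,0,0],0],
    [[0.007,0,0.017],[0,0,0],0],
    [[0,0,0],[0,0,0],0],
    [[0,0,0],[0,0,0],0]
  ]
}}

```text
clock: 9.75
ee_pos: [0.5528, -0.0028, 0.2133]
ee_rot: [-0.009, 0.965, 0.034, 0.26]
wrist_force: [0.0, 0.0, -2.0]
finger_gap: 0.165
```

```bash
cat > look.py <<'E'
from plan import *
import sys
def look(tag,h=None,ringz=None):
    s=env.observe(); M,p=stick(s); P=p+LOC@M.T; ims=[]
    print('t',s['clock'],np.round(s['ee_pos'],4),'F',np.round(s['wrist_force'],1),'seat',np.round(P[3],4))
    for n in('scene','top'):
        raw=env.snapshot(n); cv2.imwrite(f'pics/raw_{tag}_{n}.png',raw); q=proj(n,P)
        c=q[3].astype(int); o=np.clip(c-[32,36],0,[490,346]); im=cv2.resize(raw[o[1]:o[1]+64,o[0]:o[0]+64],None,fx=6,fy=6,interpolation=cv2.INTER_CUBIC)
        for a in q: cv2.circle(im,tuple(((a-o+.5)*6).astype(int)),3,(0,0,255),-1)
        if ringz is not None:
            a=proj(n,[W[0],W[1],ringz])[0]; cv2.circle(im,tuple(((a-o+.5)*6).astype(int)),3,(255,0,0),-1)
        ims.append(im); print(n,'origin',o.tolist(),'px',np.round(q[2:],1).tolist())
    cv2.imwrite(f'pics/{tag}.png',np.hstack(ims))
look(sys.argv[1],ringz=float(sys.argv[2]) if len(sys.argv)>2 else None)
E
python3 look.py a1 .286
python3 - <<'E'
from plan import *
s=env.observe()
p,Rt,S=target(W); A,_,_=target(W+.007*S[:,0]+.045*S[:,2])
print(*[np.round(v,4) for v in move(A,Rt,s)])
E
```

```text
t 9.75 [ 0.5528 -0.0028  0.2133] F [ 0.  0. -2.] seat [0.6337 0.0037 0.3209]
scene origin [215, 111] px [[248.0, 143.3], [247.4, 147.5], [236.8, 151.5]]
top origin [201, 138] px [[232.9, 175.0], [233.1, 175.0], [232.8, 163.2]]
[-0.0016  0.0004  0.0005] [-0.0002 -0.003   0.0002]
```

View pics/a1.png

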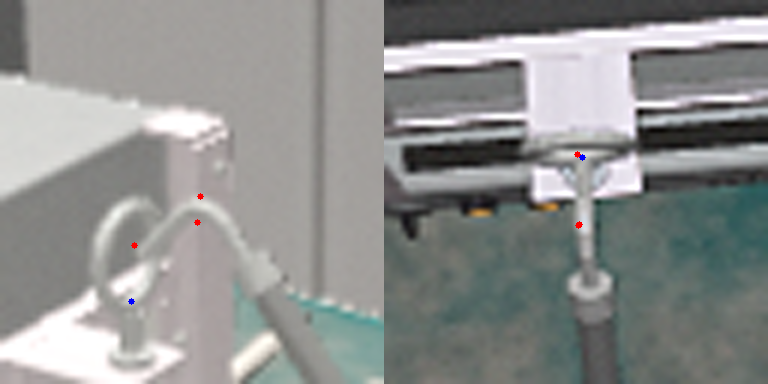

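Emit:
{"api": "drive_tool", "payload": {
  "commands": [
    [[0,-0.002,-0.003],[0,0,0],0],
    [[0.0017,0,0.0047],[0,0,0],0],
    [[0.0017,0,0.0047],[0,0,0],0],
    [[0.0017,0,0.0047],[0,0,0],0],
    [[0.0017,0,0.0047],[0,0,0],0],
    [[0.0017,0,0.0047],[0,0,0],0],
    [[0,0,0],[0,0,0],0]
  ]
}}

```text
clock: 10.55
ee_pos: [0.5698, 0.0002, 0.1996]
ee_rot: [-0.009, 0.965, 0.034, 0.261]
wrist_force: [-0.5, -0.1, -0.8]
finger_gap: 0.166
```

```bash
python3 look.py a2 .286
```

```text
t 10.55 [5.698e-01 2.000e-04 1.996e-01] F [-0.5 -0.1 -0.8] seat [0.6505 0.0067 0.3074]
scene origin [208, 116] px [[240.5, 148.3], [240.0, 152.4], [229.7, 156.2]]
top origin [200, 131] px [[231.8, 167.7], [232.1, 167.7], [231.8, 156.1]]
```

View pics/a2.png

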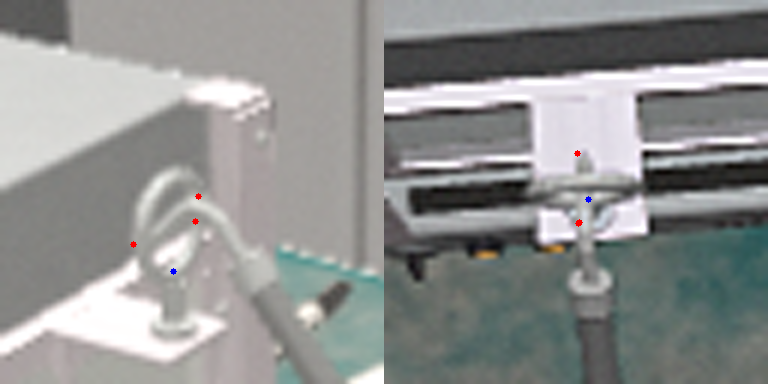

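Emit:
{"api": "drive_tool", "payload": {
  "commands": [
    [[0.0017,0,0.0047],[0,0,0],0],
    [[0.0017,0,0.0047],[0,0,0],0],
    [[0.0017,0,0.0047],[0,0,0],0],
    [[0.001,0,0.0028],[0,0,0],0],
    [[0,0,0],[0,0,0],0]
  ]
}}

```text
clock: 11.15
ee_pos: [0.5834, 0.0012, 0.1883]
ee_rot: [-0.009, 0.965, 0.034, 0.261]
wrist_force: [-0.1, 0.1, -2.3]
finger_gap: 0.163
```

```bash
python3 look.py a3 .286
```

```text
t 11.15 [0.5834 0.0012 0.1883] F [-0.1  0.1 -2.3] seat [0.6641 0.0077 0.2961]
scene origin [202, 120] px [[235.1, 152.2], [234.6, 156.2], [224.6, 159.9]]
top origin [200, 125] px [[231.8, 161.9], [232.1, 161.9], [231.7, 150.6]]
```

View pics/a3.png

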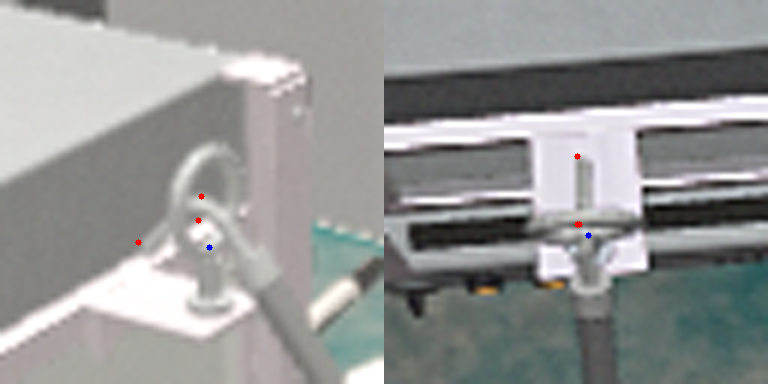

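Emit:
{"api": "drive_tool", "payload": {
  "commands": [
    [[-0.002,0,0.0034],[0,0,0],0],
    [[-0.002,0,0.0034],[0,0,0],0],
    [[0,0,0],[0,0,0],0]
  ]
}}

```text
clock: 11.55
ee_pos: [0.5827, 0.0012, 0.1801]
ee_rot: [-0.009, 0.965, 0.034, 0.261]
wrist_force: [0.0, -0.1, -0.6]
finger_gap: 0.168
```

Emit:
{"api": "drive_tool", "payload": {
  "commands": [
    [[-0.002,0,0.0034],[0,0,0],0],
    [[-0.002,0,0.0034],[0,0,0],0],
    [[0,0,0],[0,0,0],0]
  ]
}}

```text
clock: 11.85
ee_pos: [0.583, 0.0012, 0.1724]
ee_rot: [-0.009, 0.965, 0.034, 0.261]
wrist_force: [0.2, 0.2, -1.1]
finger_gap: 0.167
```

```bash
python3 look.py a4 .286
```

```text
t 11.85 [0.583  0.0012 0.1724] F [ 0.2  0.2 -1.1] seat [0.6637 0.0076 0.2802]
scene origin [203, 127] px [[235.5, 159.6], [235.1, 163.5], [225.1, 167.0]]
top origin [200, 127] px [[232.4, 163.4], [232.6, 163.5], [232.3, 152.3]]
```

View pics/a4.png

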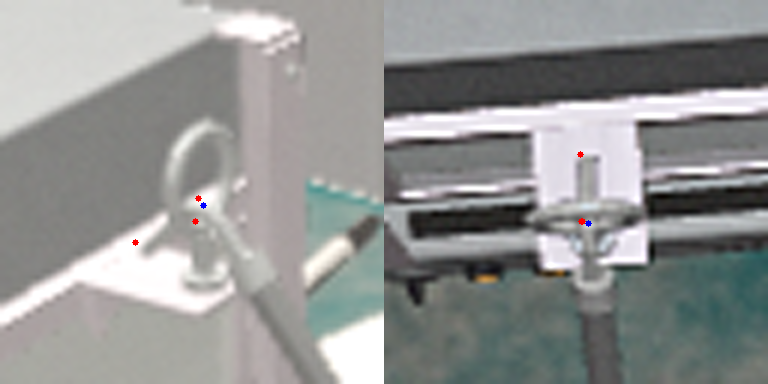

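Emit:
{"api": "drive_tool", "payload": {
  "commands": [
    [[-0.0025,0,0.0043],[0,0,0],0],
    [[-0.0037,0,0.0065],[0,0,0],0],
    [[-0.0037,0,0.0065],[0,0,0],0],
    [[-0.0037,0,0.0065],[0,0,0],0],
    [[-0.0037,0,0.0065],[0,0,0],0],
    [[-0.0025,0,0.0043],[0,0,0],0],
    [[0,0,0],[0,0,0],0]
  ]
}}

```text
clock: 12.65
ee_pos: [0.5829, 0.0012, 0.1319]
ee_rot: [-0.009, 0.965, 0.034, 0.26]
wrist_force: [0.6, 0.1, -0.6]
finger_gap: 0.162
```

```bash
python3 look.py a5 .2455; python3 -c "
from h import *
print(np.round(env.observe()['moment'],2))"
```

```text
t 12.65 [0.5829 0.0012 0.1319] F [ 0.6  0.1 -0.6] seat [0.6637 0.0077 0.2395]
scene origin [203, 145] px [[236.1, 177.6], [235.6, 181.3], [225.9, 184.4]]
top origin [201, 130] px [[233.7, 166.6], [233.9, 166.6], [233.6, 155.8]]
[-0.04  0.38  0.01]
```

View pics/a5.png

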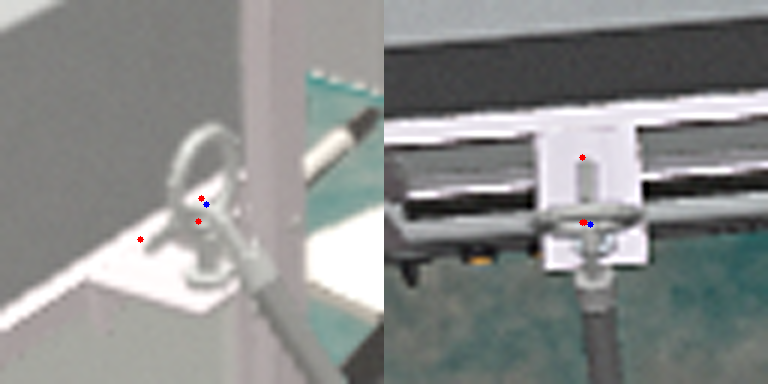

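Emit:
{"api": "drive_tool", "payload": {
  "commands": [
    [[-0.0025,0,0.0043],[0,0,0],0],
    [[-0.0025,0,0.0043],[0,0,0],0],
    [[-0.0025,0,0.0043],[0,0,0],0],
    [[-0.0025,0,0.0043],[0,0,0],0],
    [[-0.0015,0,0.0026],[0,0,0],0],
    [[0,0,0],[0,0,0],0]
  ]
}}

```text
clock: 13.35
ee_pos: [0.5836, 0.0012, 0.1098]
ee_rot: [-0.009, 0.965, 0.034, 0.261]
wrist_force: [0.2, 0.3, -0.1]
finger_gap: 0.164
```

Emit:
{"api": "drive_tool", "payload": {
  "commands": [
    [[-0.001,0,0.0017],[0,0,0],0],
    [[-0.001,0,0.0017],[0,0,0],0],
    [[-0.001,0,0.0017],[0,0,0],0],
    [[0,0,0],[0,0,0],0]
  ]
}}

```text
clock: 13.75
ee_pos: [0.5835, 0.0012, 0.104]
ee_rot: [-0.009, 0.965, 0.034, 0.261]
wrist_force: [-0.2, -0.2, -0.8]
finger_gap: 0.168
```

```bash
python3 look.py a6 .21; python3 -c "
from h import *
print(np.round(env.observe()['moment'],2))"
```

```text
t 13.75 [0.5835 0.0012 0.104 ] F [-0.2 -0.2 -0.8] seat [0.6641 0.0076 0.2118]
scene origin [203, 157] px [[236.3, 189.4], [235.9, 193.0], [226.2, 195.8]]
top origin [202, 132] px [[234.5, 168.5], [234.7, 168.5], [234.4, 157.9]]
[ 0.01  0.34 -0.02]
```

View pics/a6.png

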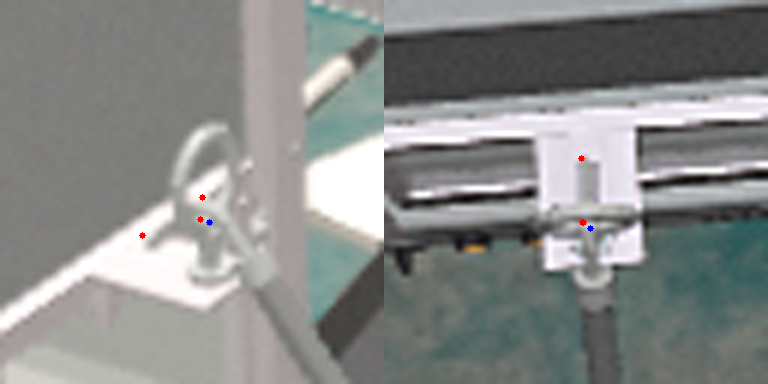

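Emit:
{"api": "drive_tool", "payload": {
  "commands": [
    [[-0.001,0,0.0017],[0,0,0],0],
    [[-0.001,0,0.0017],[0,0,0],0],
    [[0,0,0],[0,0,0],0]
  ]
}}

```text
clock: 14.15
ee_pos: [0.5843, 0.0011, 0.1007]
ee_rot: [-0.009, 0.964, 0.034, 0.262]
wrist_force: [-0.9, 1.6, 3.8]
finger_gap: 0.166
```

Emit:
{"api": "drive_tool", "payload": {
  "commands": [
    [[-0.0008,0,0.0013],[0,0,0],0],
    [[-0.0008,0,0.0013],[0,0,0],0],
    [[0,0,0],[0,0,0],0]
  ]
}}

```text
clock: 14.45
ee_pos: [0.5848, 0.001, 0.0982]
ee_rot: [-0.009, 0.964, 0.034, 0.263]
wrist_force: [-0.1, 0.7, 6.1]
finger_gap: 0.17
```

Emit:
{"api": "drive_tool", "payload": {
  "commands": [
    [[-0.0005,0,0.0009],[0,0,0],0],
    [[-0.0005,0,0.0009],[0,0,0],0],
    [[0,0,0],[0,0,0],0]
  ]
}}

```text
clock: 14.75
ee_pos: [0.5852, 0.0009, 0.0966]
ee_rot: [-0.009, 0.964, 0.034, 0.263]
wrist_force: [-0.6, 2.7, 8.4]
finger_gap: 0.166
```

Emit:
{"api": "drive_tool", "payload": {
  "commands": [
    [[-0.0005,0,0.0009],[0,0,0],0],
    [[0,0,0],[0,0,0],0]
  ]
}}

```text
clock: 14.95
ee_pos: [0.5857, 0.0009, 0.0959]
ee_rot: [-0.009, 0.964, 0.034, 0.264]
wrist_force: [-0.9, 0.3, 10.8]
finger_gap: 0.169
```

Emit:
{"api": "drive_tool", "payload": {
  "commands": [
    [[-0.0005,0,0.0009],[0,0,0],0],
    [[0,0,0],[0,0,0],0]
  ]
}}

```text
clock: 15.15
ee_pos: [0.5859, 0.0009, 0.0951]
ee_rot: [-0.008, 0.964, 0.034, 0.264]
wrist_force: [-1.3, 1.5, 13.0]
finger_gap: 0.166
```

Emit:
{"api": "drive_tool", "payload": {
  "commands": [
    [[-0.0005,0,0.0009],[0,0,0],0],
    [[0,0,0],[0,0,0],0]
  ]
}}

```text
clock: 15.35
ee_pos: [0.5861, 0.0008, 0.0943]
ee_rot: [-0.008, 0.964, 0.034, 0.264]
wrist_force: [-2.6, 0.5, 13.3]
finger_gap: 0.169
```

```bash
python3 look.py a7 .204; python3 -c "
from h import *
print(np.round(env.observe()['moment'],2))"
```

```text
t 15.35 [0.5861 0.0008 0.0943] F [-2.6  0.5 13.3] seat [0.6661 0.0074 0.2026]
scene origin [203, 160] px [[235.8, 193.0], [235.3, 196.6], [225.8, 199.2]]
top origin [203, 132] px [[234.9, 168.3], [235.1, 168.3], [234.8, 157.7]]
[ 0.24 -1.95  0.26]
```

View pics/a7.png

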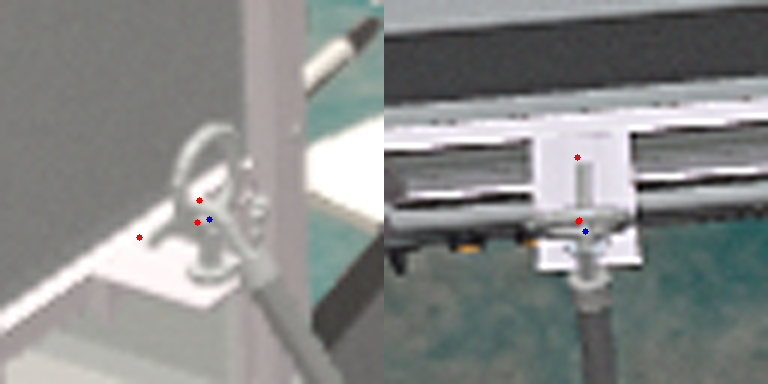

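Emit:
{"api": "drive_tool", "payload": {
  "commands": [
    [[0.001,0,-0.0017],[0,0,0],0],
    [[0,0,0],[0,0,0],0]
  ]
}}

```text
clock: 15.65
ee_pos: [0.5851, 0.001, 0.0955]
ee_rot: [-0.009, 0.964, 0.034, 0.263]
wrist_force: [-1.4, 0.7, 7.7]
finger_gap: 0.166
```

Emit:
{"api": "drive_tool", "payload": {
  "commands": [
    [[0.001,0,-0.0017],[0,0,0],0],
    [[0,0,0],[0,0,0],0]
  ]
}}

```text
clock: 15.85
ee_pos: [0.5847, 0.0011, 0.0971]
ee_rot: [-0.009, 0.964, 0.034, 0.263]
wrist_force: [-0.4, 0.4, 5.4]
finger_gap: 0.165
```

Emit:
{"api": "drive_tool", "payload": {
  "commands": [
    [[0.001,0,-0.0017],[0,0,0],0],
    [[0.001,0,-0.0017],[0,0,0],0],
    [[0.001,0,-0.0017],[0,0,0],0],
    [[0,0,0],[0,0,0],0]
  ]
}}

```text
clock: 16.25
ee_pos: [0.5834, 0.0013, 0.1019]
ee_rot: [-0.009, 0.965, 0.034, 0.261]
wrist_force: [-0.2, 0.1, -1.8]
finger_gap: 0.167
```

Emit:
{"api": "drive_tool", "payload": {
  "commands": [
    [[0.001,0,-0.0017],[0,0,0],0],
    [[0.001,0,-0.0017],[0,0,0],0],
    [[0,0,0],[0,0,0],0]
  ]
}}

```text
clock: 16.55
ee_pos: [0.5839, 0.0012, 0.1063]
ee_rot: [-0.009, 0.965, 0.034, 0.262]
wrist_force: [0.4, -0.5, -1.9]
finger_gap: 0.168
```

```bash
python3 look.py a8 .204; python3 -c "
from h import *
print(np.round(env.observe()['moment'],2))
for n in('scene','top'):
    a=cv2.imread(f'pics/raw_a7_{n}.png')[150:210,190:260];b=cv2.imread(f'pics/raw_a8_{n}.png')[150:210,190:260]
    cv2.imwrite(f'pics/cmp_{n}.png',cv2.resize(np.hstack([a,b]),None,fx=5.5,fy=5.5,interpolation=cv2.INTER_CUBIC))
"
```

```text
t 16.55 [0.5839 0.0012 0.1063] F [ 0.4 -0.5 -1.9] seat [0.6645 0.0077 0.2141]
scene origin [203, 156] px [[236.2, 188.4], [235.7, 192.0], [226.1, 194.8]]
top origin [202, 132] px [[234.4, 168.2], [234.7, 168.2], [234.3, 157.6]]
[-0.06  0.41  0.01]
```

View pics/cmp_scene.png

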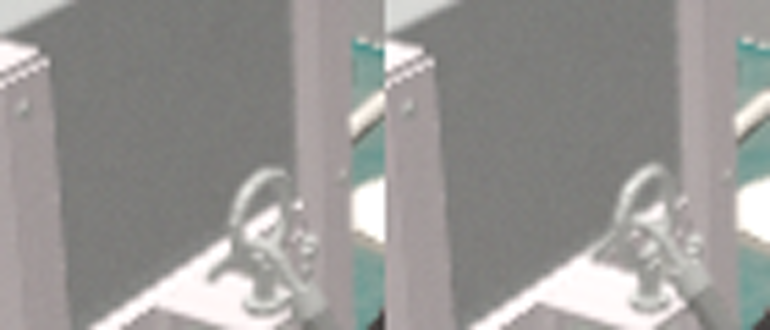

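View pics/a8.png

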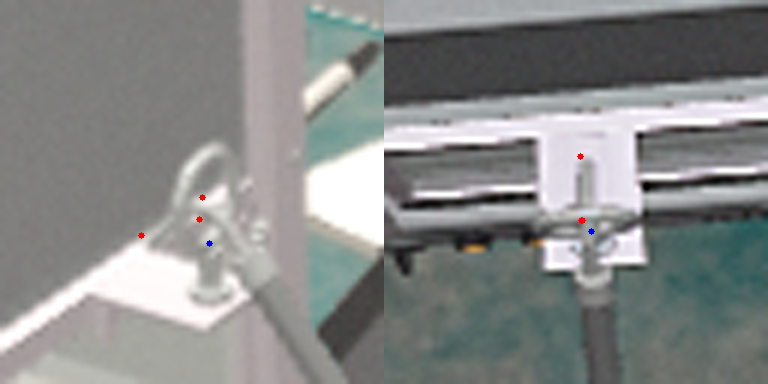

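```bash
cat > shift.py <<'E'
from h import *
import sys
def sh(a,b,n='scene',box=(228,172,242,182)):
    A=cv2.cvtColor(cv2.imread(f'pics/raw_{a}_{n}.png'),6);B=cv2.cvtColor(cv2.imread(f'pics/raw_{b}_{n}.png'),6)
    x0,y0,x1,y1=box; f=8
    T=cv2.resize(A[y0:y1,x0:x1],None,fx=f,fy=f,interpolation=cv2.INTER_CUBIC); m=8
    I=cv2.resize(B[y0-m:y1+m,x0-m:x1+m],None,fx=f,fy=f,interpolation=cv2.INTER_CUBIC)
    r=cv2.matchTemplate(I,T,cv2.TM_CCOEFF_NORMED); _,v,_,l=cv2.minMaxLoc(r); return (l[0]/f-m,l[1]/f-m),round(v,3)
E
python3 - <<'E'
from shift import *
for b in('a5','a6','a8'):
    print(b,'ringtop',sh('a7',b,box=(228,178,246,190)),'plate',sh('a7',b,box=(206,198,230,212)),'fixed post',sh('a7',b,box=(188,154,200,172)))
d=proj('scene',[[.662,.005,.24],[.662,.005,.23]]); print('px per 10mm',d[1]-d[0])
E
```

```text
a5 ringtop ((-8.0, -1.125), 0.552) plate ((-0.875, 1.375), 0.373) fixed post ((0.0, 0.0), 0.999)
a6 ringtop ((-0.125, -3.0), 0.977) plate ((-0.125, -2.875), 0.997) fixed post ((0.0, 0.0), 0.999)
a8 ringtop ((-0.125, -0.625), 0.979) plate ((-0.125, -0.625), 0.977) fixed post ((0.0, 0.0), 0.999)
px per 10mm [0.13463983 4.26853937]
```

Emit:
{"api": "drive_tool", "payload": {
  "commands": [
    [[-0.001,0,0.0017],[0,0,0],0],
    [[-0.001,0,0.0017],[0,0,0],0],
    [[-0.001,0,0.0017],[0,0,0],0],
    [[-0.001,0,0.0017],[0,0,0],0],
    [[0,0,0],[0,0,0],0]
  ]
}}

```text
clock: 17.15
ee_pos: [0.584, 0.0011, 0.0981]
ee_rot: [-0.009, 0.965, 0.034, 0.262]
wrist_force: [-0.3, 0.3, 1.3]
finger_gap: 0.168
```

Emit:
{"api": "drive_tool", "payload": {
  "commands": [
    [[-0.0008,0,0.0013],[0,0,0],0],
    [[0,0,0],[0,0,0],0]
  ]
}}

```text
clock: 17.35
ee_pos: [0.5847, 0.001, 0.0973]
ee_rot: [-0.009, 0.964, 0.034, 0.263]
wrist_force: [-0.8, 1.1, 4.4]
finger_gap: 0.163
```

```bash
python3 look.py a9 .204
python3 - <<'E'
from shift import *
for b in('a7','a9'):
    print(b,'ringtop',sh('a8',b,box=(228,178,246,190)),'plate',sh('a8',b,box=(206,198,230,212)))
E
```

```text
t 17.35 [0.5847 0.001  0.0973] F [-0.8  1.1  4.4] seat [0.6651 0.0076 0.2054]
scene origin [203, 159] px [[236.1, 192.0], [235.6, 195.6], [226.0, 198.2]]
top origin [202, 132] px [[234.7, 168.6], [235.0, 168.6], [234.6, 158.0]]
a7 ringtop ((0.125, 0.625), 0.98) plate ((-0.125, 0.75), 0.978)
a9 ringtop ((0.0, 0.0), 0.995) plate ((-0.25, 0.125), 0.981)
```

Emit:
{"api": "drive_tool", "payload": {
  "commands": [
    [[-0.0008,0,0.0013],[0,0,0],0],
    [[0,0,0],[0,0,0],0]
  ]
}}

```text
clock: 17.65
ee_pos: [0.5854, 0.0009, 0.0965]
ee_rot: [-0.009, 0.964, 0.034, 0.263]
wrist_force: [-1.2, 1.6, 8.4]
finger_gap: 0.167
```

```bash
python3 look.py b1 .204
python3 - <<'E'
from shift import *
for b in('a7','b1'):
    print(b,'ringtop',sh('a8',b,box=(228,178,246,190)),'plate',sh('a8',b,box=(206,198,230,212)))
E
```

```text
t 17.65 [0.5854 0.0009 0.0965] F [-1.2  1.6  8.4] seat [0.6656 0.0075 0.2046]
scene origin [203, 159] px [[236.0, 192.2], [235.5, 195.8], [225.9, 198.4]]
top origin [203, 132] px [[234.8, 168.4], [235.0, 168.4], [234.7, 157.8]]
a7 ringtop ((0.125, 0.625), 0.98) plate ((-0.125, 0.75), 0.978)
b1 ringtop ((0.0, 0.0), 0.993) plate ((-0.25, 0.125), 0.98)
```

Emit:
{"api": "drive_tool", "payload": {
  "commands": [
    [[-0.0005,0,0.0009],[0,0,0],0],
    [[0,0,0],[0,0,0],0]
  ]
}}

```text
clock: 17.95
ee_pos: [0.5858, 0.0009, 0.0959]
ee_rot: [-0.008, 0.964, 0.034, 0.264]
wrist_force: [-1.3, 0.5, 10.9]
finger_gap: 0.167
```

```bash
python3 look.py b2 .204
python3 - <<'E'
from shift import *
for b in('a7','b2'):
    print(b,'ringtop',sh('a8',b,box=(228,178,246,190)),'plate',sh('a8',b,box=(206,198,230,212)))
E
```

```text
t 17.95 [0.5858 0.0009 0.0959] F [-1.3  0.5 10.9] seat [0.6659 0.0074 0.2041]
scene origin [203, 159] px [[235.9, 192.4], [235.4, 196.0], [225.8, 198.6]]
top origin [203, 132] px [[234.8, 168.3], [235.1, 168.3], [234.7, 157.7]]
a7 ringtop ((0.125, 0.625), 0.98) plate ((-0.125, 0.75), 0.978)
b2 ringtop ((0.0, 0.125), 0.99) plate ((-0.125, 0.125), 0.978)
```

Emit:
{"api": "drive_tool", "payload": {
  "commands": [
    [[0.0015,0,-0.0026],[0,0,0],0],
    [[0.002,0,-0.0034],[0,0,0],0],
    [[0.002,0,-0.0034],[0,0,0],0],
    [[0,0,0],[0,0,0],0],
    [[0,0,0],[0,0,0],0]
  ]
}}

```text
clock: 18.55
ee_pos: [0.5833, 0.0012, 0.1045]
ee_rot: [-0.009, 0.965, 0.034, 0.261]
wrist_force: [-0.3, 0.5, -1.7]
finger_gap: 0.17
```

Emit:
{"api": "drive_tool", "payload": {
  "commands": [
    [[-0.0017,0,-0.0047],[0,0,0],0],
    [[-0.0017,0,-0.0047],[0,0,0],0],
    [[0,0,0],[0,0,0],0]
  ]
}}

```text
clock: 18.85
ee_pos: [0.5754, 0.0006, 0.1115]
ee_rot: [-0.009, 0.965, 0.034, 0.261]
wrist_force: [1.4, 0.1, -1.9]
finger_gap: 0.169
```

```bash
python3 look.py b3 .204
```

```text
t 18.85 [0.5754 0.0006 0.1115] F [ 1.4  0.1 -1.9] seat [0.656  0.0071 0.2193]
scene origin [206, 154] px [[239.4, 187.1], [238.9, 190.8], [229.1, 193.6]]
top origin [202, 135] px [[234.5, 171.7], [234.7, 171.7], [234.4, 160.9]]
```

View pics/b3.png

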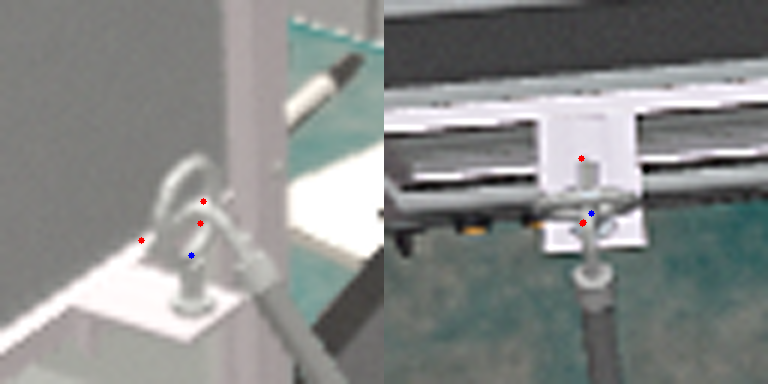

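Emit:
{"api": "drive_tool", "payload": {
  "commands": [
    [[-0.0017,0,-0.0047],[0,0,0],0],
    [[-0.0017,0,-0.0047],[0,0,0],0],
    [[-0.0017,0,-0.0047],[0,0,0],0],
    [[-0.0017,0,-0.0047],[0,0,0],0],
    [[-0.0017,0,-0.0047],[0,0,0],0],
    [[-0.0034,0,-0.0094],[0,0,0],0],
    [[-0.0068,0,-0.019],[0,0,0],0],
    [[-0.0068,0,-0.019],[0,0,0],0]
  ]
}}

```text
clock: 19.75
ee_pos: [0.5173, -0.0035, 0.16]
ee_rot: [-0.009, 0.965, 0.034, 0.261]
wrist_force: [0.2, 0.3, -2.3]
finger_gap: 0.165
```

Emit:
{"api": "drive_tool", "payload": {
  "commands": [
    [[-0.0102,0,-0.028],[0,0,0],0],
    [[-0.0102,0,-0.028],[0,0,0],0],
    [[-0.0102,0,-0.028],[0,0,0],0],
    [[0,0,0],[0,-0.13,0],0],
    [[0,0,0],[0,-0.13,0],0],
    [[0,0,0],[0,-0.13,0],0],
    [[0,0,0],[0,-0.14,0],0],
    [[0,0,0],[0,0,0.085],0]
  ]
}}

```text
clock: 20.55
ee_pos: [0.452, -0.0084, 0.2174]
ee_rot: [0.001, 1.0, -0.008, -0.002]
wrist_force: [0.9, 0.0, -1.7]
finger_gap: 0.172
```

Emit:
{"api": "drive_tool", "payload": {
  "commands": [
    [[0,0,0],[0,0,0.085],0],
    [[0,0,0],[0,0,0],0]
  ]
}}

```text
clock: 20.75
ee_pos: [0.4494, -0.0084, 0.2167]
ee_rot: [0.0, 0.999, -0.051, -0.0]
wrist_force: [0.2, -0.2, -1.2]
finger_gap: 0.167
```

```bash
python3 look.py b4 .204
python3 - <<'E'
from plan import *
from shift import sh
print(sh('a8','b4',box=(206,198,230,212)))
s=env.observe(); print(s['ee_rot'])
print(*[np.round(v,4) for v in move(P0+[0,0,.12],R0,s)])
s_=s; raw=env.snapshot('wrist'); cv2.imwrite('pics/w5.png',raw)
E
```

```text
t 20.75 [ 0.4494 -0.0084  0.2167] F [ 0.2 -0.2 -1.2] seat [ 0.5731 -0.0202  0.2689]
scene origin [246, 139] px [[277.7, 170.6], [278.8, 175.0], [272.9, 184.0]]
top origin [214, 171] px [[246.1, 205.7], [246.1, 207.6], [247.4, 201.4]]
((0.0, 0.0), 0.999)
[ 2.45966089e-04  9.98797597e-01 -4.90233450e-02 -1.04383154e-04]
[0.015  0.3078 0.0274] [0.0006 0.0022 0.0032]
```

View pics/w5.png

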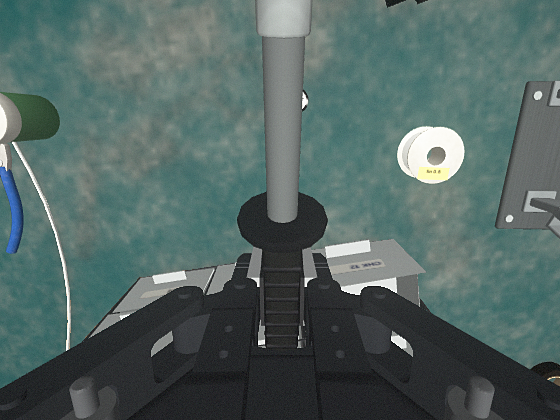

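View pics/raw_b4_scene.png

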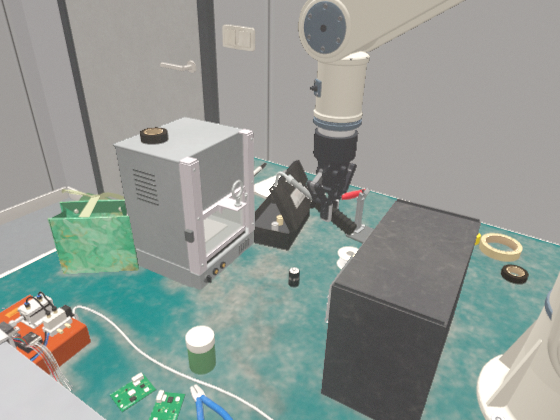

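Emit:
{"api": "drive_tool", "payload": {
  "commands": [
    [[0.002,0.03,0],[0,0.002,0.003],0],
    [[0.002,0.04,0],[0,0,0],0],
    [[0.002,0.04,0],[0,0,0],0],
    [[0.002,0.04,0],[0,0,0],0],
    [[0.002,0.04,0],[0,0,0],0],
    [[0.002,0.04,0],[0,0,0],0],
    [[0.002,0.04,0],[0,0,0],0],
    [[0.001,0.0378,0],[0,0,0],0]
  ]
}}

```text
clock: 21.7
ee_pos: [0.4324, -0.3178, 0.2171]
ee_rot: [0.0, 0.999, -0.051, 0.001]
wrist_force: [0.1, -0.2, -0.8]
finger_gap: 0.167
```

Emit:
{"api": "drive_tool", "payload": {
  "commands": [
    [[0,0,0.023],[0,0,0],0],
    [[0,0,0],[0,0,0],0],
    [[0,0,0],[0,0,0],0]
  ]
}}

```text
clock: 22.0
ee_pos: [0.4324, -0.3153, 0.1937]
ee_rot: [-0.0, 0.999, -0.051, 0.0]
wrist_force: [-0.4, -0.4, -0.6]
finger_gap: 0.164
```

Run:
```python
from plan import *
s=env.observe(); print(s['clock'],s['ee_pos'],s['ee_rot'],s['wrist_force'])
print(*[np.round(v,4) for v in move(P0,R0,s)])
raw=env.snapshot('wrist'); cv2.imwrite('pics/w6.png',raw)
a=cv2.imread('pics/raw_w4.png')
cv2.imwrite('pics/w46.png',np.hstack([a[60:260,200:360],raw[60:260,200:360]]).repeat(2,0).repeat(2,1))
```

```text
22.0 [ 0.43239551 -0.31530857  0.19367984] [-3.38142787e-04  9.98687279e-01 -5.12209903e-02  1.20991640e-04] [-0.42037956 -0.43850436 -0.64080737]
[0.0018 0.0008 0.1241] [-0.0006  0.0018 -0.0012]
```

View pics/w46.png

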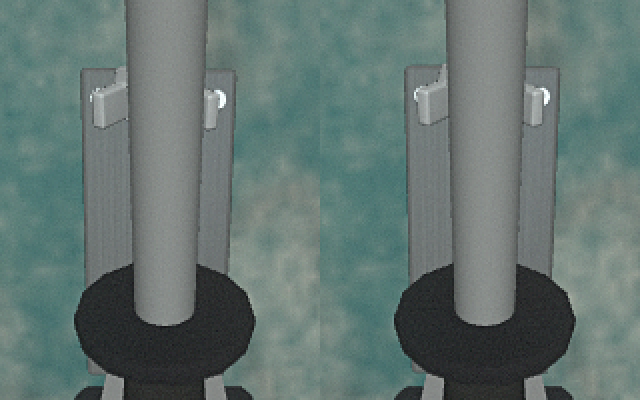

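Emit:
{"api": "drive_tool", "payload": {
  "commands": [
    [[0.0012,0.0013,0.02],[0,0.0015,0],0],
    [[0,0,0.025],[0,0,0],0],
    [[0,0,0.025],[0,0,0],0],
    [[0,0,0.015],[0,0,0],0],
    [[0,0,0.012],[0,0,0],0],
    [[0,0,0.01],[0,0,0],0],
    [[0,0,0],[0,0,0],0]
  ]
}}

```text
clock: 22.75
ee_pos: [0.4344, -0.3168, 0.0863]
ee_rot: [-0.0, 0.999, -0.051, 0.001]
wrist_force: [-0.6, 0.8, -1.5]
finger_gap: 0.164
```

Emit:
{"api": "drive_tool", "payload": {
  "commands": [
    [[0,0,0.008],[0,0,0],0],
    [[0,0,0.005],[0,0,0],0],
    [[0,0,0],[0,0,0],0]
  ]
}}

```text
clock: 23.05
ee_pos: [0.4355, -0.3164, 0.0742]
ee_rot: [-0.001, 0.999, -0.052, 0.002]
wrist_force: [5.5, 8.0, -3.6]
finger_gap: 0.165
```

Emit:
{"api": "drive_tool", "payload": {
  "commands": [
    [[0,0,0.003],[0,0,0],0],
    [[0,0,0],[0,0,0],0]
  ]
}}

```text
clock: 23.25
ee_pos: [0.4359, -0.3165, 0.0721]
ee_rot: [-0.001, 0.999, -0.052, 0.003]
wrist_force: [1.9, 10.2, 5.8]
finger_gap: 0.164
```

Run:
```python
from plan import *
s=env.observe(); print(s['clock'],s['ee_pos'],s['ee_rot'],s['wrist_force'],s['moment'])
print(*[np.round(v,4) for v in move(P0,R0,s)])
raw=env.snapshot('wrist'); 
a=cv2.imread('pics/raw_w3.png')
cv2.imwrite('pics/w36.png',np.hstack([a[60:260,190:370],raw[60:260,190:370]]).repeat(2,0).repeat(2,1))
```

```text
23.25 [ 0.43588731 -0.31645838  0.07210117] [-5.30096328e-04  9.98617250e-01 -5.24895258e-02  2.85592815e-03] [ 1.9122205  10.19404164  5.7857438 ] [ 1.74632276 -1.29905031 -0.37736285]
[-0.0018 -0.0001  0.0025] [-0.0012 -0.0037 -0.0038]
```

View pics/w36.png

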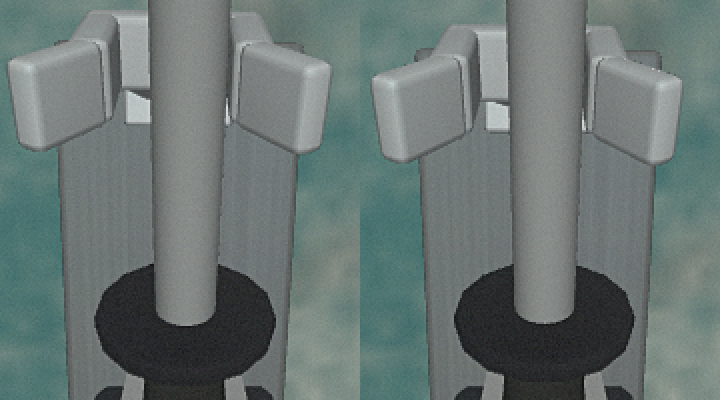

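Emit:
{"api": "drive_tool", "payload": {
  "commands": [
    [[-0.001,-0.001,0],[0,0,0],0],
    [[-0.0005,-0.0005,0.0015],[0,0,0],0],
    [[0,0,0.001],[0,0,0],0],
    [[0,0,0],[0,0,0],0]
  ]
}}

```text
clock: 23.7
ee_pos: [0.4357, -0.3164, 0.0707]
ee_rot: [0.001, 0.999, -0.052, 0.004]
wrist_force: [1.7, 5.4, 12.4]
finger_gap: 0.166
```

Emit:
{"api": "drive_tool", "payload": {
  "commands": [
    [[0,0,-0.001],[0,0,0],0.2],
    [[0,0,0],[0,0,0],0.25],
    [[0,0,0],[0,0,0],0.35],
    [[0,0,0],[0,0,0],0.5],
    [[0,0,0],[0,0,0],0.6],
    [[0,0,0],[0,0,0],0.6],
    [[0,0,0],[0,0,0],0.6]
  ]
}}

```text
clock: 24.4
ee_pos: [0.433, -0.3157, 0.0691]
ee_rot: [0.0, 0.999, -0.052, 0.001]
wrist_force: [1.2, 0.1, 0.5]
finger_gap: 0.599
```

Run:
```python
from plan import *
raw=env.snapshot('wrist'); cv2.imwrite('pics/w7.png',raw)
```

```text
(no output)
```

View pics/w7.png

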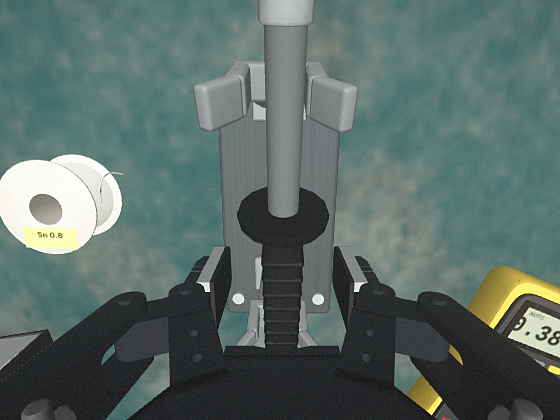

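Released, the stick lies in the forks. Retreat straight up and compare with the starting picture.

Emit:
{"api": "drive_tool", "payload": {
  "commands": [
    [[0,0,-0.01],[0,0,0],0.6],
    [[0,0,-0.03],[0,0,0],0.6],
    [[0,0,-0.04],[0,0,0],0.8],
    [[0,0,-0.045],[0,0,0],1],
    [[0,0,-0.045],[0,0,0],1],
    [[0,0,-0.045],[0,0,0],1],
    [[0,0,-0.018],[0,0,-0.06],1],
    [[0,0,0],[0,0,0],1]
  ]
}}

```text
clock: 25.25
ee_pos: [0.4336, -0.3165, 0.3065]
ee_rot: [0.002, 1.0, -0.021, 0.004]
wrist_force: [0.2, 0.5, -0.8]
finger_gap: 0.998
```

Run:
```python
from shot import *
y=np.radians(-5.8);g=np.array([.4305,-.315,.083]);ux=np.array([np.cos(y),np.sin(y),0]);z=np.array([0,0,1.]);c,s_=np.cos(np.radians(20)),np.sin(np.radians(20))
sx=ux*c+z*s_; sz=-ux*s_+z*c
s=shot('wrist','w8',[g+sz*.012,g+sx*.037,g+sx*.1395,g+sx*.1335-sz*.007,g+sx*.1395-sz*.036,g-sx*.054+sz*.012])
print(s['ee_pos'],s['ee_rot'])
cv2.imwrite('pics/raw_f_scene.png',env.snapshot('scene'));cv2.imwrite('pics/raw_f_top.png',env.snapshot('top'))
a=cv2.imread('pics/w1.png')[40:240,250:370]; b=cv2.imread('pics/w8.png'); b=b[20:220,230:380]
cv2.imwrite('pics/w18.png',cv2.resize(np.hstack([a,b]),None,fx=2.9,fy=2.9,interpolation=cv2.INTER_CUBIC))
from shift import sh
print(sh('a8','f',box=(206,198,230,212)))
for nm,bx in dict(jar=(125,212,152,240),cap=(248,224,262,238),spool=(296,244,326,274)).items():
    cv2.imwrite('pics/raw_i_top.png',cv2.imread('pics/top0.png')); print(nm,sh('i','f',n='top',box=bx))
```

```text
px [278.5 187. ]
px [280.4 154.3]
px [286.2  57.1]
px [285.9  62.4]
px [286.4  50.7]
px [276.4 222.3]
[ 0.4336201  -0.31652978  0.30647062] [ 0.00209333  0.99977088 -0.02088107  0.00421692]
((0.0, 0.0), 0.999)
jar ((0.0, 0.0), 0.999)
cap ((0.0, 0.0), 0.999)
spool ((0.0, 0.0), 1.0)
```

View pics/w18.png

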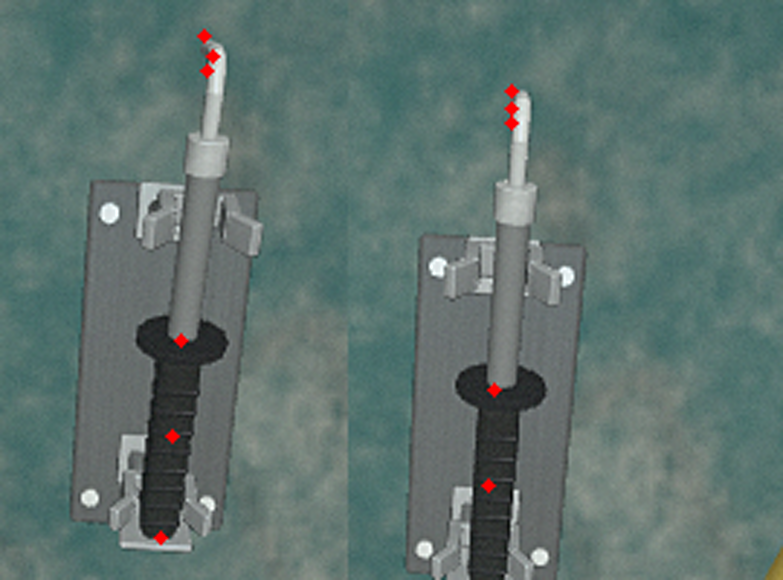

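View pics/raw_f_top.png

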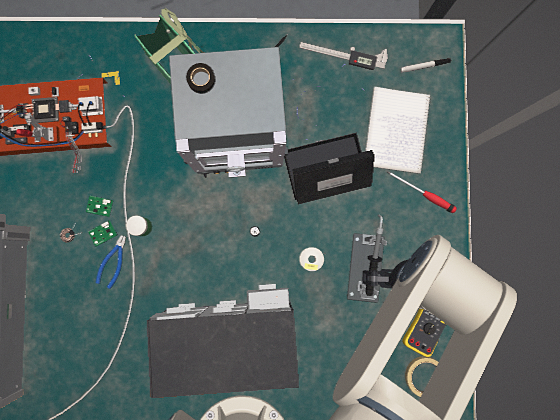

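View pics/raw_f_scene.png

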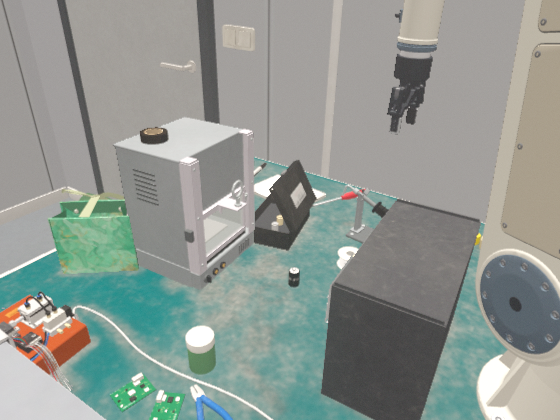

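Run:
```python
from shift import *
print('hook top',sh('i','f',n='top',box=(372,212,386,240)))
cv2.imwrite('pics/raw_i_scene.png',cv2.imread('pics/scene0.png'))
print('hook scene',sh('i','f',n='scene',box=(343,186,368,200)),'handle',sh('i','f',n='scene',box=(368,198,388,218)))
a=cv2.imread('pics/raw_i_scene.png')[175:255,320:400];b=cv2.imread('pics/raw_f_scene.png')[175:255,320:400]
cv2.imwrite('pics/r.png',cv2.resize(np.hstack([a,b]),None,fx=5,fy=5,interpolation=cv2.INTER_CUBIC))
```

```text
hook top ((1.0, -0.125), 0.951)
hook scene ((0.125, -0.25), 0.963) handle ((0.125, -0.625), 0.993)
```

View pics/r.png

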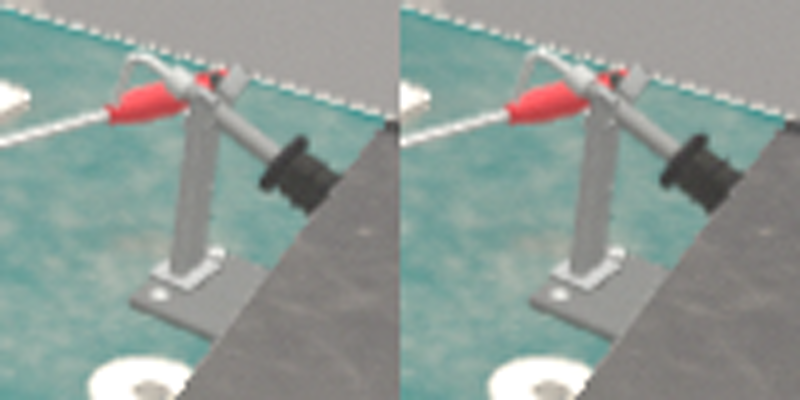

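```bash
python3 -c "
from rig import env
print(env.hand_in(), env.observe()['clock'])"
```

```text
the job is handed in; nothing more can be done
the job is handed in; nothing more can be done
```

The shield is down and appears latched, and the stick is back in its rest. I handed the job in at about 25.4 s of the 61 s allowed.

- **Shield:** I hooked the ring and pulled the shield down with at most about 15 N (13.3 N on the wrist reading plus about 1.7 N for the stick's weight). I then eased off and pulled again to about 10–12 N. The ring moved less than 0.3 mm, which is how I judged the latches to be holding. With the hook out, and again at the end, the bracket had not moved at all in the pictures. I could not see the latches themselves.
- **Absolute height:** I could not confirm the fully home height directly. The camera calibration is good only to about 2 mm, so "home" rests on the pull test and the forces.
- **Stick:** It lies in both forks. Compared with the first pictures, the hook is about 1 px (2–3 mm) sideways and the handle about 0.6 px (1–2 mm) off, which I put down to play in the forks. The fork pushed on it with up to about 10 N sideways as I lowered it in. This went away when I released the stick.
- **Bystanders:** The jar, the spool and the capacitor show no shift between the first and last top pictures. The gripper never came near the shield, and the arm ended clear of everything.

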